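Start a gel run: pin, output key, timer key

ROBOT

A 6-joint arm with a two-finger parallel gripper is mounted at the origin on the work surface. World frame = base frame: x ahead of the robot, y to its left, z up, the work surface at z = 0. Lengths are in mm, angles in rad, forces in N, time in s.
With the tool pointing down it reaches from about 350 to 975 mm from the base axis. Payload 7.1 kg.
Tool frame: the origin (TCP) lies midway between the tips of the shut fingers; the grasp point (between the pads) lies 19 mm behind it; z points along the fingers, y is the line along which they close (so a half turn about z gives the same grasp; the last joint's range is limited). The gripper opens to 88 mm and grips with 3 to 60 N. Pads are 20 mm wide; open, the fingers measure 115 mm over their backs; the gripper's body (75 mm by 178 mm) begins 61 mm behind the grasp point.
Start: joints at [-1.3, 0.423, 1.63, -0, 1.089, -0.019], TCP at [178.618, -598.916, 222.675] pointing down, gripper open.
Joint ranges: [-3, 3], [-0.9, 2.11], [0.09, 2.58], [-1.31, 4.45], [0.11, 2.69], [-2.54, 2.54]. Speed limits (rad/s): [2.39, 2.39, 3.01, 3.14, 3.14, 3.14].

INTERFACE

Orientations are given as a rotation vector (axis times angle).
In Python, from workcell import ctrl gives the robot as it stands.
- The arm moves only by the shell command python3 -m pendant 'ROWS'. ROWS is a JSON object of lists of equal length, an entry for each row: "grip": the opening, from -1 (shut) to 1 (fully open); "linear": the shift along the tool's x, y, z in mm, a list of three; "angular": the turn, a rotation vector about the tool's x, y, z in rad, a list of three. In form: {"grip": [grip, ...], "linear": [[tx, ty, tz], ...], "angular": [[ax, ay, az], ...]}. A call has 1 to 12 rows; each row shifts and turns the commanded pose from where the row before left it, along the tool's axes as they then stand; what a row does not reach is not made up. A row lasts 1/12 s, in which the tool goes at most 41.7 mm and 7.16 degrees, less where a joint would pass 70% of its speed; a pose out of reach is approached as far as the arm can. A call with a gripper value outside its range is refused whole. The fingers move at their own pace and stop on an object; the grip force is fixed at half the most. Time passes only in rows, so rows that do not move let the fingers close. It gives the time, the measured TCP pose, the force, the opening and the grip force at its end, in the units of the state.
- ctrl.get_obs(): the state, without advancing time (a new reading comes with each control period).
- ctrl.get_image(name): name is "scene" or "top"; returns the picture (480x640x3 uint8, red, green, blue); there is no depth.
- ctrl.camera_params(name): a dict with "vfov" (degrees; the focal length in pixels is half the picture's height over the tangent of half this angle, whatever the lens; pixels are square), "cx", "cy" (the principal point, pixels), "k1" (the pictures are not rectified: a ray, as slopes to the right and down, at radius r is drawn at 1 + k1 r^2 times it, then the intrinsics apply), "R" (3x3) and "t" (3): a world point X has camera coordinates R X + t. Camera axes: x right, y down, z forward; pixel columns grow to the right and rows downward; lengths in mm; the calibration is good to about 2 mm. A picture is of the moment at which its call begins. camera_params takes no time and is no camera call.
- ctrl.close_job(): hands the job in; it is judged then, once.
The state is a dict: "t": time; "qpos": joint angles; "qvel": joint speeds; "joint_torque": joint torques, N m; "ee_pos": TCP position; "orientation": TCP orientation; "ft_force": force on the tool from outside, world axes, zero at the start; "moment": the same for the moment, N m; "width": finger opening in mm; "grasp_force": force on a finger pad.
Only numpy, scipy, OpenCV 4.12 (cv2) and the standard library are available. Lean on these libraries where they do the work, as an engineer would, in place of code of your own. Each camera call takes 0.05 s, during which the arm holds its last target. There are 200 camera calls.

TASK

Start the gel run: first press down the tall round safety pin on the lid of the clear gel tank, then the wide round key on the white power supply, and then the square key on the flat grey bench timer, in that order. Press each one lightly, as with a fingertip, until it is well past half its travel, where it stays by itself, without ramming it against its stop. Leave the supply's bar-shaped key and the timer's small round key alone, pick nothing up, and do not shift the tank, the timer or anything else on the bench.

Things in the scene. Friction and masses are not known exactly. Their poses are not given: they have to be found in the camera images.
- tank: Gel tank, loose, about 1 kg: clear trough 200 (x) x 100 (y) mm between two grey end blocks, clear lid with its top at 76 mm. On the lid towards its +x end a grey block 60 x 60 mm, top at 86 mm, carries the safety pin; at the -x end stand two thin brass terminals in black collars, up to 104 mm. Origin: centre of the underside.
- tank_pin (a joint): Travel of the tank's safety pin, m: 0 = up, 0.012 = fully down, growing as it is pressed straight down. It resists with about 3.2 N at first, 4.5 N at 5 mm and 6.2 N at the bottom, where it meets a hard stop (ramming that quickly exceeds a light touch, 20 N), and stays where it is left. It counts as down beyond 0.005.
- tank_pin_top (a point): Centre of the top face of the safety pin, a tall upright white cylinder 22 mm in diameter that stands 28 mm above its block when up (top at 114 mm, at x = 55 mm, y = 0 in the tank's frame). Axes as the tank's; moves with the pin.
- supply: Power supply, fixed: white box 200 (x) x 140 (y) x 85 mm, with a dark display strip on top at its +x end and four sockets in its -x face. On top are two white keys 75 mm apart. Origin: centre of the underside.
- output_key (a joint): Travel of the supply's wide round key, m: 0 = up, 0.012 = fully down; same feel as the pin, stays where it is left, down beyond 0.005.
- output_key_top (a point): Centre of the top of the supply's wide round key, white, 34 mm in diameter, standing 20 mm above the top panel when up (top at 105 mm, at x = -50 mm, y = 0 in the supply's frame). Axes as the supply's.
- bar_key (a joint): Travel of the supply's bar-shaped key (stop), m: 0 = up, 0.012 = fully down. To be left alone (disturbed beyond 0.003).
- bar_key_top (a point): Centre of the top of the bar-shaped key, white, 13 (x) x 42 (y) mm, standing 20 mm above the panel, at x = 25 mm, y = 0 in the supply's frame.
- timer: Bench timer, loose, about 0.4 kg: flat grey box 130 (x) x 85 (y) x 30 mm with a dark display strip along its +y side and two white keys 76 mm apart along its -y side. Origin: centre of the underside.
- square_key (a joint): Travel of the timer's square key, m: 0 = up, 0.012 = fully down; same feel as the pin, stays where it is left, down beyond 0.005.
- square_key_top (a point): Centre of the top of the timer's square key, white, 28 x 28 mm, standing 20 mm above the timer's top when up (top at 50 mm, at x = -38 mm, y = -14 mm in the timer's frame). Axes as the timer's.
- small_key (a joint): Travel of the timer's small round key (reset), m: 0 = up, 0.012 = fully down. To be left alone (disturbed beyond 0.003).
- small_key_top (a point): Centre of the top of the timer's small round key, white, 14 mm in diameter, standing 18 mm above the timer's top, at x = 38 mm, y = -14 mm in the timer's frame.
- tube_rack: Bystander: blue microtube rack 100 x 36 mm, 41 mm tall with its tubes, loose. Origin: centre of the underside.
- pipette: Bystander: blue and white hand pipette lying along its x, about 240 mm long, 26 mm high, loose. Origin: on the bench under its white collar end, 110 mm from the rear of the handle.
- tip_box: Bystander: grey box of yellow pipette tips, 85 x 125 x 67 mm, loose. Origin: centre of the underside.
- flask: Bystander: conical glass flask, 82 mm in diameter, 132 mm tall, loose. Origin: centre of the underside.
- gel_tray: Bystander: open blue tray 100 x 150 x 30 mm, loose. Origin: centre of the underside.
- buffer_jar: Bystander: small amber jar 48 mm in diameter, 70 mm tall, loose. Origin: centre of the underside.
- comb: Bystander: white gel comb 32 x 70 x 12 mm lying flat, loose. Origin: centre of the underside of its back bar.
Things that resemble listed ones, but are neither listed nor needed, are in the scene too. What is shaped like the tank but pink or purple is not meant.

How it is judged (in metres and radians):
On the way, in this order (a step that is already met when the one before it is completed fails the run):
1. the tank's safety pin is down, both later keys still up (value of joint tank_pin above 0.005 m and value of joint each of output_key, square_key below 0.003 m), for 0.1 s.
2. then the supply's wide round key is down, the timer's square key still up (value of joint output_key above 0.005 m and value of joint square_key below 0.003 m), for 0.1 s.
3. then the timer's square key is down (value of joint square_key above 0.005 m), for 0.1 s.
At the end, for the whole second after the job is handed in: The safety pin, the wide round key and the square key are each more than 5 mm down (of 12 mm), the bar-shaped and small round keys less than 3 mm down, and the tank and timer stand flat and at rest within 20 mm of where they began (value of joint each of tank_pin, output_key, square_key above 0.005 m and value of joint each of bar_key, small_key below 0.003 m and linear speed of each of tank, timer below 0.02 m/s and angle between each of tank, timer's own z axis and vertical below 0.05 rad and distance of each of tank, timer from where it was at the start of the episode below 0.02 m); the robot touches nothing.
It fails at once if a key is pressed (over 3 mm) out of order: the wide round key before the safety pin is down, or the square key before the wide round key is down ((value of joint output_key above 0.003 m and value of joint tank_pin below 0.005 m) or (value of joint square_key above 0.003 m and value of joint output_key below 0.005 m)).
It fails at once if the bar-shaped key or the small round key is pressed by more than 3 mm (value of joint any of bar_key, small_key above 0.003 m).
It fails at once if the robot pushes on the tank, supply or timer with more than 20 N: not a light touch (contact force between any of the fingers, the arm and tank above 20 N or contact force between any of the fingers, the arm and supply above 20 N or contact force between any of the fingers, the arm and timer above 20 N).
It fails at once if the tank or timer is shifted by more than 20 mm, lifted by more than 8 mm or tipped (distance of any of tank, timer from where it was at the start of the episode above 0.02 m or height (world z) of any of tank, timer above 0.008 m or angle between any of tank, timer's own z axis and vertical above 0.12 rad).
It fails at once if a bystander is shifted by more than 20 mm or lifted (distance of any of tube_rack, pipette, tip_box, flask, gel_tray, buffer_jar, comb from where it was at the start of the episode above 0.02 m).
It also fails if it takes over 54 s, if anything falls off the work surface, if the arm or the gripper's body presses on something with over 40 N, if the wrist force passes 120 N, or if a joint passes its speed limit or range.

## Working session

There is one attempt and no reset: what is moved stays moved. The work goes in short steps, Python scripts to look and compute and a shell command to move; the robot and the scene stay as the last step left them, time stands still between calls to the robot, and variables do not carry over. Pictures are saved under pics/ and viewed, at most 10 in all, crops included, and the job is handed in when it is done.

```bash
mkdir -p pics; python3 - <<'E'
from workcell import ctrl
import cv2
for n in("scene","top"):
    cv2.imwrite(f"pics/{n}0.png",ctrl.get_image(n)[:,:,::-1]); p=ctrl.camera_params(n); print(n,p)
print(ctrl.get_obs())
E
```

```text
scene {'vfov': 45.35106764999264, 'cx': 324.3362454544958, 'cy': 236.27084336610096, 'k1': 0.012800982925263063, 'R': array([[-0.85732438,  0.5142776 ,  0.02265975],
       [ 0.32403436,  0.57333718, -0.75251991],
       [-0.39999581, -0.63781112, -0.65817955]]), 't': array([ 430.6527645 ,  -75.71928072, 1839.88969736])}
top {'vfov': 42.817508880707734, 'cx': 316.6679068895642, 'cy': 245.65471646977332, 'k1': -0.11022346575652722, 'R': array([[-0.02905871, -0.99956872,  0.00423915],
       [-0.99862351,  0.02884545, -0.04380671],
       [ 0.04366554, -0.00550628, -0.99903103]]), 't': array([ -22.86073164,  489.71941771, 1571.98925992])}
{'t': 0.1, 'qpos': array([-1.30000498e+00,  4.23730249e-01,  1.63059637e+00, -3.09428446e-05,
        1.08858097e+00, -1.90021272e-02]), 'qvel': array([ 0.00100441, -0.00262501, -0.00111334, -0.00030016,  0.00024862,
        0.00078205]), 'joint_torque': array([ 4.49974607e-05, -5.45613492e+01, -2.74324965e+01,  6.45239674e-02,
        1.87715306e-02, -2.24033050e-05]), 'ee_pos': array([ 178.48129541, -598.46509743,  222.00752062]), 'orientation': array([-3.10738062e+00, -4.53449801e-01,  3.01929343e-04]), 'ft_force': array([-1.0687712 , -0.01898451,  0.23477996]), 'moment': array([ 0.00848444,  0.02244092, -0.04378484]), 'grasp_force': 0.0, 'width': 87.88990579117106}
```

View pics/scene0.png

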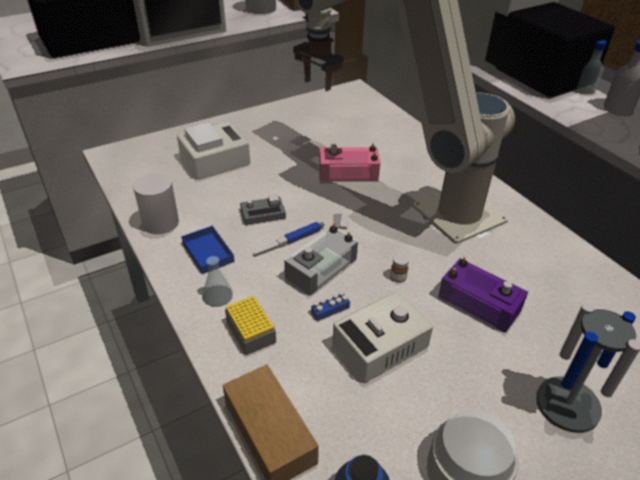

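View pics/top0.png

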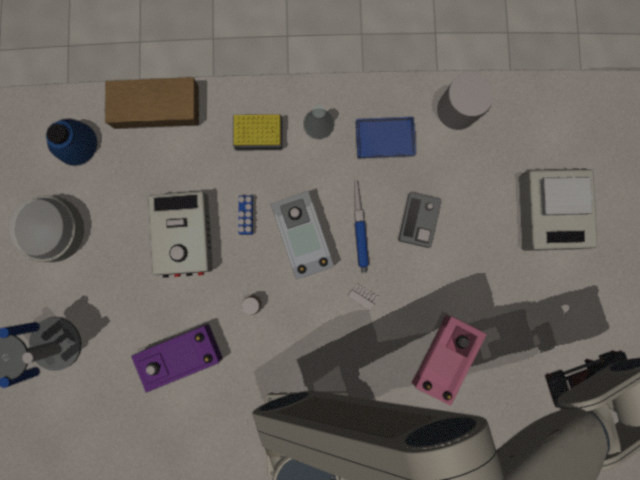

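Both views show the following. Candidates for the pin, in top pixels: clear tank (294,212), purple tank (152,369), pink tank (463,342). Candidates for the wide key: supply round (178,252), supply bar (176,222), and the white balance at (560,205), which is neither. Candidates for the timer: square (423,235), small round (431,206). I choose (294,212), (178,252) and (423,235), and check them in one close crop.

```bash
python3 - <<'E'
import cv2,numpy as np
t=cv2.imread("pics/top0.png");s=cv2.imread("pics/scene0.png")
def c(im,x,y,w=100):return cv2.resize(im[y:y+w,x:x+w],(260,260),interpolation=cv2.INTER_CUBIC)
r1=np.hstack([c(t,250,185),c(t,130,185),c(t,370,170)])
r2=np.hstack([c(s,270,210),c(s,335,280),c(s,220,165,80)])
cv2.imwrite("pics/crop.png",np.vstack([r1,r2]))
E
```

```text
(no output)
```

View pics/crop.png

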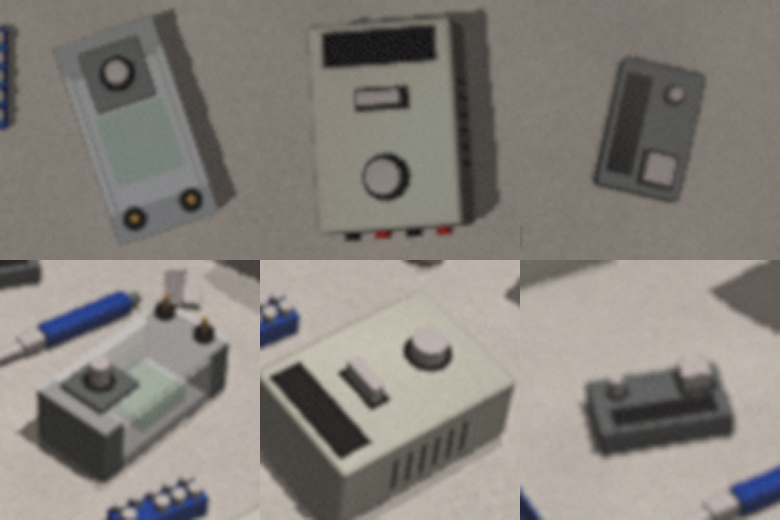

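The crops confirm the choice. The pin is on the clear tank's grey block, the round key on the white supply lies away from its display, and the square key is the larger of the timer's two. Next I measure each from both views.

```bash
cat > h.py <<'E'
import numpy as np,cv2
from scipy.optimize import brentq
from workcell import ctrl
def cam(n):
    p=ctrl.camera_params(n); f=240/np.tan(np.radians(p["vfov"])/2)
    return p,np.array([[f,0,p["cx"]],[0,f,p["cy"]],[0,0,1]]),np.array([p["k1"],0,0,0.])
def ray(n,uv):
    p,K,d=cam(n); x=cv2.undistortPoints(np.array([[uv]],float),K,d)[0,0]
    return -p["R"].T@p["t"],p["R"].T@np.array([*x,1])
def onplane(n,uv,z):
    c,d=ray(n,uv); return c+d*(z-c[2])/d[2]
def tri(a,b):
    c1,d1=ray("top",a);c2,d2=ray("scene",b)
    s=np.linalg.lstsq(np.c_[d1,-d2],c2-c1,rcond=None)[0]
    P,Q=c1+s[0]*d1,c2+s[1]*d2
    return (P+Q)/2,np.linalg.norm(P-Q)
def proj(n,X):
    p,K,d=cam(n); return cv2.projectPoints(np.array([X],float),cv2.Rodrigues(p["R"])[0],p["t"],K,d)[0][0,0]
E
python3 - <<'E'
from h import *
t=cv2.imread("pics/top0.png");s=cv2.imread("pics/scene0.png")
def blob(im,uv,w,th):
    x,y=[int(round(v)) for v in uv]; g=cv2.cvtColor(im,cv2.COLOR_BGR2GRAY)[y-w:y+w+1,x-w:x+w+1]
    g=cv2.resize(g,None,fx=8,fy=8,interpolation=cv2.INTER_CUBIC)
    T=th*g[8*w+4-8:8*w+12,8*w-4:8*w+12].mean()
    n,l,st,c=cv2.connectedComponentsWithStats((g>T).astype('uint8'))
    k=l[8*w+4,8*w+4]; b=st[k]/8
    return [x-w+(c[k][0]+.5)/8-.5,y-w+(c[k][1]+.5)/8-.5],b[2:4],st[k][4]/64
for nm,a,b,z,w in(("pin",(294.6,212.7),(308.1,248.5),114,10),("wide",(178.1,252.7),(400.4,310.8),105,14),("sq",(423.5,234.6),(274.5,198.2),50,10),):
    m=blob(t,a,w,.82)
    print(nm,m,"plane",onplane("top",m[0],z).round(1),"tri",tri(m[0],b), "reproj scene",proj("scene",onplane("top",m[0],z)))
for nm,a,z in(("small",(370+155/2.6,170+93/2.6),48),("bar",(130+119/2.6,185+98/2.6),105)): print(nm,onplane("top",a,z))
for nm,a in (("termL",(302,268.5)),("termR",(323.5,262))): print(nm,onplane("top",a,104))
print("flask",onplane("top",(319,113),132),"pip",onplane("top",(362,255),20),"jar",onplane("top",(251,304),70))
E
```

```text
pin ([np.float64(294.2374121265378), np.float64(212.23758787346222)], array([7.375, 7.75 ]), np.float64(44.453125)) plane [566.9  15.5 114. ] tri (array([566.36125621,  16.04885432, 112.33227716]), np.float64(1.771266003411076)) reproj scene [307.48284322 247.95954673]
wide ([np.float64(176.39276163165357), np.float64(252.52712172960432)], array([12.375, 12.5  ]), np.float64(121.234375)) plane [477.8 306.4 105. ] tri (array([477.10969276, 308.10316101, 100.69355106]), np.float64(2.25296591728008)) reproj scene [399.46722605 309.25238041]
sq ([np.float64(423.51657299045274), np.float64(234.5458115183246)], array([11.625, 11.5  ]), np.float64(101.46875)) plane [ 507.5 -308.3   50. ] tri (array([ 505.21595959, -307.97330121,   41.98345372]), np.float64(6.437410628417151)) reproj scene [272.69745574 196.17726813]
small [ 580.48472938 -327.10638308   48.        ]
bar [550.93717973 306.6392375  105.        ]
termL [430.27297012   0.71345143 104.        ]
termR [444.54555156 -51.96712229 104.        ]
flask [805.01079917 -51.3669946  132.        ] pip [ 461.04077315 -152.80139722   20.        ] jar [346.02301365 130.48950308  70.        ]
```

The measurements hold up: key spacings come out at 75 and 73 mm against the stated 76 and 75, and heights are near the text (the square key's hand-picked scene pixel is rough). Targets are pin (567,15.5), wide key (477.5,305) and square key (507,-308). The row displacement to the pin in tool axes is about (547,-478,0).

```bash
python3 -m pendant '{"grip":[-1,-1,-1,-1,-1,-1,-1,-1,-1,-1,-1,-1],"linear":[[12,-10,0],[24,-21,0],[24,-21,0],[24,-21,0],[24,-21,0],[24,-21,0],[24,-21,0],[24,-21,0],[24,-21,0],[24,-21,0],[24,-21,0],[24,-21,0]],"angular":[[0,0,0],[0,0,0],[0,0,0],[0,0,0],[0,0,0],[0,0,0],[0,0,0],[0,0,0],[0,0,0],[0,0,0],[0,0,0],[0,0,0]]}' && python3 -m pendant '{"grip":[-1,-1,-1,-1,-1,-1,-1,-1,-1,-1,-1,-1],"linear":[[24,-21,0],[24,-21,0],[24,-21,0],[24,-21,0],[24,-21,0],[24,-21,0],[24,-21,0],[24,-21,0],[24,-21,0],[24,-21,0],[15,-12,0],[0,0,0]],"angular":[[0,0,0],[0,0,0],[0,0,0],[0,0,0],[0,0,0],[0,0,0],[0,0,0],[0,0,0],[0,0,0],[0,0,0],[0,0,0],[0,0,0]]}'
```

```text
t: 1.1
ee_pos: [374.5, -286.7, 222.6]
orientation: [-3.108, -0.454, 0.0]
ft_force: [-0.3, 0.2, -0.1]
width: 11.6
grasp_force: 0.0
t: 2.1
ee_pos: [556.3, -0.0, 222.5]
orientation: [-3.107, -0.459, -0.001]
ft_force: [0.1, -0.2, 0.0]
width: 0.6
grasp_force: 0.0
```

```bash
python3 -m pendant '{"grip":[-1,-1,-1,-1,-1,-1],"linear":[[15,-12,0],[0,0,30],[0,0,30],[0,0,27],[0,0,5],[0,0,0]],"angular":[[0,0,0],[0,0,0],[0,0,0],[0,0,0],[0,0,0],[0,0,0]]}'; python3 - <<'E'
from h import *
o=ctrl.get_obs(); print(o["ee_pos"],o["ft_force"])
t=ctrl.get_image("top");s=ctrl.get_image("scene")
def c(im,x,y,w=110):return cv2.resize(im[y:y+w,x:x+w,::-1],(390,390),interpolation=cv2.INTER_CUBIC)
cv2.imwrite("pics/pin.png",np.hstack([c(t,240,160),c(s,250,190)]))
E
```

```text
t: 2.6
ee_pos: [563.8, 12.0, 129.0]
orientation: [-3.108, -0.453, 0.008]
ft_force: [-0.2, -0.3, 0.1]
width: 0.3
grasp_force: 0.0
[563.78674781  12.00613885 128.98687885] [-0.1850522  -0.31249349  0.10750071]
```

View pics/pin.png

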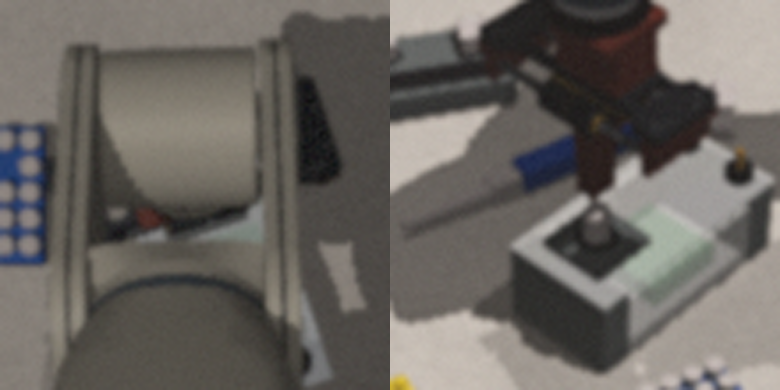

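```bash
python3 - <<'E'
from h import *
o=ctrl.get_obs(); P=o["ee_pos"]; print(o["width"],P)
R=cv2.Rodrigues(o["orientation"])[0]
for v in [(0,0,0),(0,44,0),(0,-44,0),(0,0,-80),(0,89,-80),(0,-89,-80),(37,0,-80),(-37,0,-80)]:
    print(v,((proj("scene",P+R@np.array(v,float))-[250,190])*390/110).round())
print("pin",((proj("scene",[567,15.5,114])-[250,190])*390/110).round()+[390,0])
s=ctrl.get_image("scene")
cv2.imwrite("pics/pin2.png",cv2.resize(s[170:270,270:400,::-1],(780,600),interpolation=cv2.INTER_CUBIC))
E
```

```text
0.2451859882716617 [566.37919337  12.02385129 131.71608786]
(0, 0, 0) [202. 185.]
(0, 44, 0) [160. 158.]
(0, -44, 0) [245. 213.]
(0, 0, -80) [203. 102.]
(0, 89, -80) [116.  49.]
(0, -89, -80) [295. 158.]
(37, 0, -80) [167. 126.]
(-37, 0, -80) [238.  79.]
pin [594. 206.]
```

View pics/pin2.png

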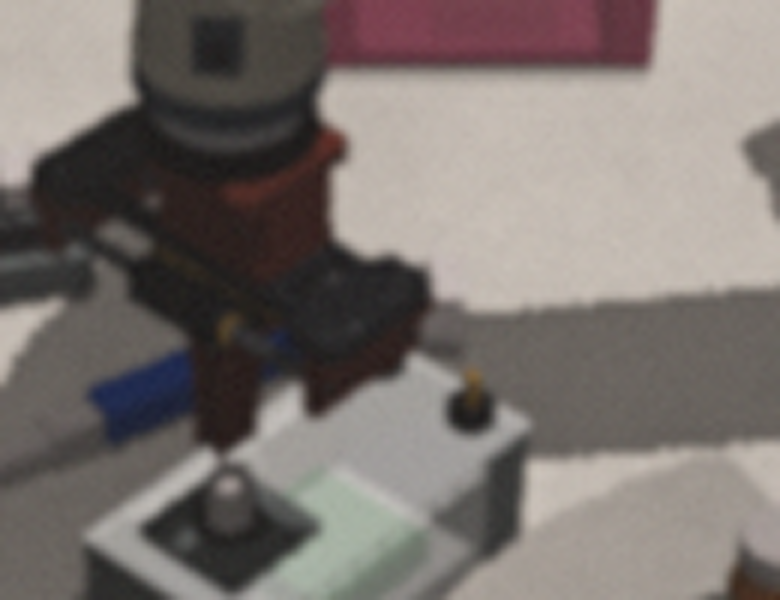

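Fingers are shut above the pin. I shift about 3 mm sideways, then descend, watching the force.

```bash
python3 -m pendant '{"grip":[-1,-1,-1,-1,-1,-1,-1],"linear":[[2,-3,0],[0,0,5],[0,0,4],[0,0,3],[0,0,2],[0,0,0],[0,0,0]],"angular":[[0,0,0],[0,0,0],[0,0,0],[0,0,0],[0,0,0],[0,0,0],[0,0,0]]}'; for i in 1; do python3 -m pendant '{"grip":[-1,-1,-1],"linear":[[0,0,2],[0,0,1],[0,0,0]],"angular":[[0,0,0],[0,0,0],[0,0,0]]}'; done
```

```text
t: 3.33
ee_pos: [567.1, 15.7, 116.5]
orientation: [-3.109, -0.454, 0.001]
ft_force: [1.1, 0.3, -0.3]
width: 0.6
grasp_force: 0.0
t: 3.58
ee_pos: [567.2, 15.7, 113.6]
orientation: [-3.109, -0.453, 0.0]
ft_force: [1.2, 0.4, -0.0]
width: 0.2
grasp_force: 0.0
```

```bash
python3 -m pendant '{"grip":[-1,-1,-1],"linear":[[0,0,1],[0,0,1],[0,0,0]],"angular":[[0,0,0],[0,0,0],[0,0,0]]}'
```

```text
t: 3.83
ee_pos: [567.3, 15.7, 111.8]
orientation: [3.109, 0.454, 0.0]
ft_force: [-1.0, -0.2, 2.6]
width: 0.1
grasp_force: 1.1
```

```bash
python3 -m pendant '{"grip":[-1,-1,-1,-1],"linear":[[0,0,1],[0,0,1],[0,0,1],[0,0,0]],"angular":[[0,0,0],[0,0,0],[0,0,0],[0,0,0]]}'; python3 -m pendant '{"grip":[-1,-1,-1],"linear":[[0,0,1],[0,0,1],[0,0,0]],"angular":[[0,0,0],[0,0,0],[0,0,0]]}'
```

```text
t: 4.17
ee_pos: [567.3, 15.7, 108.6]
orientation: [3.109, 0.454, 0.0]
ft_force: [-0.4, 0.2, 2.7]
width: 0.2
grasp_force: 1.5
t: 4.42
ee_pos: [567.2, 15.7, 106.6]
orientation: [3.109, 0.454, 0.0]
ft_force: [0.8, 0.1, 3.7]
width: 0.6
grasp_force: 1.6
```

```bash
python3 -m pendant '{"grip":[-1,-1,-1],"linear":[[0,0,1],[0,0,1],[0,0,0]],"angular":[[0,0,0],[0,0,0],[0,0,0]]}'; python3 -m pendant '{"grip":[-1,-1],"linear":[[0,0,0],[0,0,0]],"angular":[[0,0,0],[0,0,0]]}'
```

```text
t: 4.67
ee_pos: [567.3, 15.7, 104.6]
orientation: [3.109, 0.454, 0.0]
ft_force: [-0.2, -0.6, 3.4]
width: 0.1
grasp_force: 1.8
t: 4.83
ee_pos: [567.3, 15.7, 104.6]
orientation: [3.109, 0.454, 0.0]
ft_force: [0.3, 1.0, 3.5]
width: 0.3
grasp_force: 1.6
```

Contact started between 113.6 and 111.8 mm, and the pin is now at 104.6, so it has travelled at least 7 mm. I rise and go on to the wide key.

```bash
python3 -m pendant '{"grip":[-1,-1,-1,-1,-1,-1],"linear":[[0,0,-5],[0,0,-20],[0,0,-20],[0,-10,0],[0,-25,0],[0,-30,0]],"angular":[[0,0,0],[0,0,0],[0,0,0],[0,0,0],[0,0,0],[0,0,0]]}'; python3 -m pendant '{"grip":[-1,-1,-1,-1,-1,-1,-1,-1,-1,-1,-1],"linear":[[0,-30,0],[0,-30,0],[0,-30,0],[-3,-30,0],[0,-30,0],[0,-30,0],[0,-30,0],[0,-20,0],[0,-8,0],[0,0,0],[0,0,0]],"angular":[[0,0,0],[0,0,0],[0,0,0],[0,0,0],[0,0,0],[0,0,0],[0,0,0],[0,0,0],[0,0,0],[0,0,0],[0,0,0]]}'; python3 - <<'E'
from h import *
t=ctrl.get_image("top");s=ctrl.get_image("scene")
def c(im,x,y,w=110):return cv2.resize(im[y:y+w,x:x+w,::-1],(390,390),interpolation=cv2.INTER_CUBIC)
cv2.imwrite("pics/key.png",np.hstack([c(s,270,210,100),c(s,335,240)]))
E
```

```text
t: 5.33
ee_pos: [548.5, 78.0, 149.6]
orientation: [3.109, 0.45, 0.001]
ft_force: [0.1, -0.2, 0.3]
width: 0.3
grasp_force: 0.0
t: 6.25
ee_pos: [477.3, 304.9, 149.2]
orientation: [3.108, 0.455, -0.001]
ft_force: [0.8, -0.2, 0.4]
width: 0.5
grasp_force: 0.0
```

View pics/key.png

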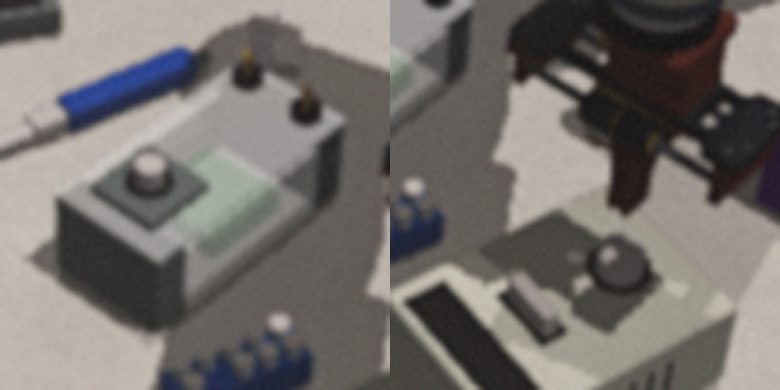

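The pin (left, at (150,170)) is visibly lower, and the finger hangs right above the round key (at (620,258)). Descending.

```bash
python3 -m pendant '{"grip":[-1,-1,-1,-1,-1,-1,-1],"linear":[[0,0,10],[0,0,15],[0,0,10],[0,0,5],[0,0,2],[0,0,0],[0,0,0]],"angular":[[0,0,0],[0,0,0],[0,0,0],[0,0,0],[0,0,0],[0,0,0],[0,0,0]]}'; for i in 1 2 3 4; do python3 -m pendant '{"grip":[-1,-1],"linear":[[0,0,1],[0,0,0]],"angular":[[0,0,0],[0,0,0]]}' | sed -n '2p;4p'; done
```

```text
t: 6.93
ee_pos: [478.0, 305.2, 107.8]
orientation: [-3.109, -0.453, -0.0]
ft_force: [-0.3, 0.2, 0.3]
width: 0.4
grasp_force: 0.0
ee_pos: [478.0, 305.4, 107.1]
ft_force: [-0.9, -0.4, 0.4]
ee_pos: [477.8, 305.4, 105.9]
ft_force: [0.1, 0.2, -0.5]
ee_pos: [477.8, 305.4, 104.7]
ft_force: [0.1, 0.6, 0.1]
ee_pos: [477.8, 305.4, 103.8]
ft_force: [0.2, 0.5, 2.4]
```

```bash
python3 -m pendant '{"grip":[-1,-1,-1,-1,-1],"linear":[[0,0,1],[0,0,1],[0,0,1],[0,0,1],[0,0,0]],"angular":[[0,0,0],[0,0,0],[0,0,0],[0,0,0],[0,0,0]]}' | sed -n '2p;4p'; python3 -m pendant '{"grip":[-1,-1,-1,-1,-1,-1],"linear":[[0,0,1],[0,0,1],[0,0,1],[0,0,1],[0,0,0],[0,0,0]],"angular":[[0,0,0],[0,0,0],[0,0,0],[0,0,0],[0,0,0],[0,0,0]]}'
```

```text
ee_pos: [477.8, 305.4, 99.6]
ft_force: [0.2, -0.1, 2.2]
t: 8.52
ee_pos: [477.8, 305.3, 95.6]
orientation: [-3.109, -0.454, -0.0]
ft_force: [-0.4, 0.4, 3.7]
width: 0.3
grasp_force: 1.6
```

```bash
python3 -m pendant '{"grip":[-1,-1,-1,-1,-1,-1,-1,-1,-1,-1,-1,-1],"linear":[[0,0,-5],[0,0,-20],[0,0,-30],[0,0,-20],[0,8,0],[-7,28,0],[-7,28,0],[-7,28,0],[-7,28,0],[-7,28,0],[-7,28,0],[-7,28,0]],"angular":[[0,0,0],[0,0,0],[0,0,0],[0,0,0],[0,0,0],[0,0,0],[0,0,0],[0,0,0],[0,0,0],[0,0,0],[0,0,0],[0,0,0]]}' | sed -n '2p;4p'; python3 -m pendant '{"grip":[-1,-1,-1,-1,-1,-1,-1,-1,-1,-1,-1,-1],"linear":[[-7,28,0],[-7,28,0],[-7,28,0],[-7,28,0],[-7,28,0],[-7,28,0],[-7,28,0],[-7,28,0],[-7,28,0],[-7,28,0],[-7,28,0],[-7,28,0]],"angular":[[0,0,0],[0,0,0],[0,0,0],[0,0,0],[0,0,0],[0,0,0],[0,0,0],[0,0,0],[0,0,0],[0,0,0],[0,0,0],[0,0,0]]}' | sed -n '2p;4p';  python3 -m pendant '{"grip":[-1,-1,-1,-1],"linear":[[-7,28,0],[-7,28,0],[0,0,0],[0,0,0]],"angular":[[0,0,0],[0,0,0],[0,0,0],[0,0,0]]}' | sed -n '2p;4p'
```

```text
ee_pos: [488.1, 93.9, 169.8]
ft_force: [0.6, -0.4, -0.2]
ee_pos: [503.4, -251.7, 169.6]
ft_force: [0.6, -0.8, 0.4]
ee_pos: [506.1, -308.9, 169.5]
ft_force: [0.4, 0.8, 0.2]
```

Descend to 70 mm and check in one picture.

```bash
python3 -m pendant '{"grip":[-1,-1,-1,-1,-1,-1,-1],"linear":[[1,0,15],[0,0,30],[0,0,30],[0,0,20],[0,0,5],[0,0,0],[0,0,0]],"angular":[[0,0,0],[0,0,0],[0,0,0],[0,0,0],[0,0,0],[0,0,0],[0,0,0]]}' | sed -n '2p;4p'; python3 - <<'E'
from h import *
s=ctrl.get_image("scene")
def c(im,x,y,w=110):return cv2.resize(im[y:y+w,x:x+w,::-1],(390,390),interpolation=cv2.INTER_CUBIC)
cv2.imwrite("pics/sq.png",np.hstack([c(s,340,270,100),c(s,225,145,80)]))
print((proj("scene",ctrl.get_obs()["ee_pos"])-[225,145])*390/80+[390,0])
E
```

```text
ee_pos: [508.3, -307.0, 71.1]
ft_force: [-0.5, 0.0, 0.2]
[619.98860176 223.42790225]
```

View pics/sq.png

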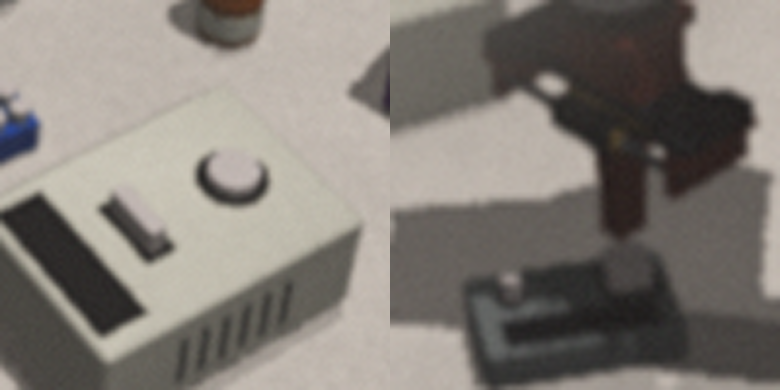

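The wide key is clearly down (left, (233,172)) and the bar key is untouched. The finger hangs over the square key (at (628,255)).

```bash
python3 -m pendant '{"grip":[-1,-1,-1,-1,-1],"linear":[[-1,0,8],[0,0,7],[0,0,3],[0,0,0],[0,0,0]],"angular":[[0,0,0],[0,0,0],[0,0,0],[0,0,0],[0,0,0]]}'| sed -n '2p;4p'; for i in 1 2 3 4 5; do python3 -m pendant '{"grip":[-1,-1],"linear":[[0,0,1],[0,0,0]],"angular":[[0,0,0],[0,0,0]]}' | sed -n '2p;4p'; done
```

```text
ee_pos: [507.0, -307.9, 52.5]
ft_force: [-0.3, -0.0, 0.1]
ee_pos: [507.2, -308.0, 51.7]
ft_force: [-0.3, 0.8, -0.6]
ee_pos: [507.2, -307.9, 50.7]
ft_force: [-0.8, 0.4, 0.1]
ee_pos: [507.3, -308.0, 49.7]
ft_force: [0.2, -0.4, 0.6]
ee_pos: [507.2, -308.0, 48.8]
ft_force: [-0.8, 0.1, 1.8]
ee_pos: [507.3, -307.9, 47.8]
ft_force: [-0.6, 0.7, 3.1]
```

Contact at about 49.3 mm. Going down another 7 mm.

```bash
python3 -m pendant '{"grip":[-1,-1,-1,-1,-1],"linear":[[0,0,1],[0,0,1],[0,0,1],[0,0,1],[0,0,0]],"angular":[[0,0,0],[0,0,0],[0,0,0],[0,0,0],[0,0,0]]}' | sed -n '2p;4p'; python3 -m pendant '{"grip":[-1,-1,-1,-1,-1],"linear":[[0,0,1],[0,0,1],[0,0,1],[0,0,0],[0,0,0]],"angular":[[0,0,0],[0,0,0],[0,0,0],[0,0,0],[0,0,0]]}'| sed -n '2p;4p'; python3 -m pendant '{"grip":[-1,-1,-1,-1,-1,-1,-1],"linear":[[0,0,-5],[0,0,-20],[0,0,-30],[0,0,-30],[0,0,-20],[0,0,0],[0,0,0]],"angular":[[0,0,0],[0,0,0],[0,0,0],[0,0,0],[0,0,0],[0,0,0],[0,0,0]]}'; python3 - <<'E'
from h import *
s=ctrl.get_image("scene")
cv2.imwrite("pics/end.png",cv2.resize(s[150:350,220:460,::-1],(720,600),interpolation=cv2.INTER_CUBIC))
E
```

```text
ee_pos: [507.2, -308.0, 43.5]
ft_force: [0.1, -0.4, 2.4]
ee_pos: [507.3, -308.0, 40.6]
ft_force: [-0.5, -0.3, 2.7]
t: 14.15
ee_pos: [507.5, -308.1, 146.6]
orientation: [3.107, 0.453, 0.002]
ft_force: [-0.2, -0.1, 0.0]
width: 0.2
grasp_force: 0.0
```

View pics/end.png

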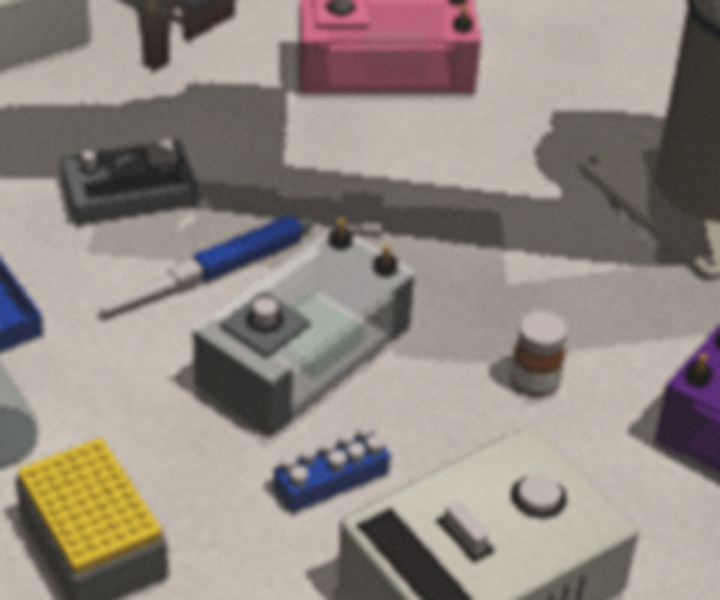

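The picture shows the pin (263,312), the round key (540,493) and the square key (165,152) all down. Nothing has moved and the gripper is clear, so I hand in.

```bash
python3 -c "
from workcell import ctrl
print(ctrl.close_job())"
```

```text
the job is handed in; nothing more can be done
None
```

I pressed the safety pin, the wide round key and the square key in that order, each about 7–9 mm down by the tool's height with measured forces under 4 N; nothing else appears to have moved, and the job is handed in (no verdict was shown).

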